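# Lock the takings box with its push-in shackle

## Robot

A 6-joint arm with a two-finger parallel gripper is mounted at the origin on a cart in front of the work surface, level with it; the furniture and walls round the work are solid. World frame = base frame: x ahead of the robot, y to its left, z up, the work surface at z = 0. Lengths are in m, angles in rad, forces in N, time in s.
With the tool pointing down it reaches from about 0.3 to 0.85 m from the base axis. Payload 5.4 kg.
Tool frame: the origin (TCP) lies on the centre line of the jaws, within the pads' length; the fingertips stand 14 mm ahead of it and the grasp point (between the pads) lies 5 mm behind it; z points along the fingers, y is the direction in which the jaws open and shut (so a half turn about z gives the same grasp; the last joint's range is limited). The gripper opens to 85 mm and grips with 20 to 120 N. Pads are 22 mm wide; open, the fingers measure 114 mm over their backs; the gripper's body (76 mm by 85 mm) begins 54 mm behind the grasp point. The pads swing forward as they close: fully open they stand 13 mm farther back than shut.
Start: joints at [-1.383, 0.158, 1.597, -0, 1.386, -0.21], TCP at [0.223, -0.53, 0.245] pointing down, gripper open.
Joint ranges: [-2.91, 2.91], [-0.94, 2.29], [0.18, 2.7], [-1.29, 4.43], [0.17, 2.64], [-3, 3]. Speed limits (rad/s): [2.57, 2.57, 3.14, 3.14, 3.14, 3.14].

## Interface

Orientations are given as a unit quaternion [w, x, y, z].
In Python, from cell import ctrl gives the robot as it stands.
- The arm moves only by the tool play_rows, never from a script. Its argument "deltas" is a list of rows, each a list of 7 numbers: the shift along the tool's x, y, z in units of 40 mm (1.0 is 40 mm), then the turn, a rotation vector about the tool's x, y, z in units of 6 degrees (1.0 is 6 degrees), then the finger opening in mm, from 0 to 85.4. A call has 1 to 10 rows; each row shifts and turns the pose as measured when the row begins, along the tool's axes as they then stand; what a row does not reach is not made up. A row lasts 1/12 s, in which the tool goes at most 41.7 mm and 7.16 degrees, less where a joint would pass 70% of its speed; a pose out of reach is approached as far as the arm can. A call is refused whole if a number of a shift passes 1 or a number of a turn 1, either way. A call with a gripper value outside its range is refused whole. The fingers move at their own pace and stop on an object; "squeeze" is the grip in N (left out, the last holds). Time passes only in rows, so rows that do not move let the fingers close. It gives the time, the measured TCP pose, the force and the opening at its end, in the units of the state.
- ctrl.read_state(): the state, without advancing time (a new reading comes with each control period).
- ctrl.grab_frame(name): name is "side" or "top" or "wrist"; returns a dict with "img" (420x560x3 uint8, blue, green, red), "mtx" (3x3 intrinsics, pixels), "eye" and "rotation" of the camera in the world. Camera axes: x right, y down, z forward; pixel columns grow to the right and rows downward; lengths in m; the calibration is good to about 2 mm. The wrist camera is an equidistant fisheye: a pixel r from the principal point sees the ray r / f radians off the axis. A picture is of the moment at which its call begins. There is no depth.
- ctrl.finish_job(): hands the job in, once; it reports no verdict.
Trained networks look in a picture, given as the dict that the camera call returned (one of the last four; its "shot" number tells which), for a name from the list of things; names that differ only in an ending like _2 or _b are one class to them, and where a whole thing is asked for, a point or a joint stands for the part that bears it (a point fixed in the world has none). Each returns a list of dicts, best first, with "score" (0 to 1); they miss things now and then, are a little off and sometimes report something else, mostly with a low value. They report only what shows in the picture. A call takes as long as a camera call.
- ctrl.boxes_of(picture, label): "at" ([column, row] in pixels, amid what is visible of it).
The state is a dict: "t": time; "joints": joint angles; "dq": joint speeds; "joint_torque": joint torques, N m; "tcp_pos": TCP position; "eef_rot": TCP orientation; "force": force on the tool from outside, world axes, zero at the start; "ft_torque": the same for the moment, N m; "finger_gap": finger opening in m.
Only numpy, scipy, OpenCV 4.12 (cv2) and the standard library are available. Lean on these libraries where they do the work, as an engineer would, in place of code of your own. Each camera call takes 0.05 s, during which the arm holds its last target. There are 200 camera calls.

## Task

Lock the small grey takings box: fold its steel hasp leaf down flat over the lock housing, then take the loose U-shackle out of its wooden block, put its two legs down through the leaf's holes into the lock and push it in until it clicks and stays down by itself when let go. Push firmly but feel for the stop and do not force it (never over 25 N on the stop); leave the pen, the tape and the jars where they are.

Things in the scene. Friction and masses are not known exactly. Their poses are not given: they have to be found in the camera images.
- takings_box: Fixed grey steel takings box; origin on the table below the middle of the two lock holes. z up, y along the line of the holes, x from the lock housing to the rear. Steel lock housing 36 (x) by 80 (y) by 70 mm high, centred on the origin; behind it the closed box, x = 19 to 123 mm, 130 mm wide, lid top also at 70 mm
- lock_top (a point): Point midway between the two hole mouths on top of the lock housing, 70 mm above the table; axes as the box. The holes are round, vertical, 11.5 mm wide, at y = +20 and -20 mm. A hidden pawl catches the legs at a depth that differs each time and cannot be seen: the shackle clicks when its tips are somewhere from 20 to 38 mm below this point
- plungers (a point): Point 10 mm below lock_top, where two spring plungers in the holes meet the leg tips: they push up with 3 N, growing to 6 N when deep. Some 3 mm before the click the push needed peaks at about 9 to 12 N in all, then drops; 2 mm past the click is a firm stop: over 25 N on it forces the lock. A shackle let go before it clicked is lifted until its tips are back about here and leans over
- hasp (a joint): Angle of the hasp leaf, a 3 mm steel plate, 76 mm wide, 60 mm long from its hinge: 0 = shut, flat over the lock; 1.57 = upright; 2.1 = open limit, leaning to the rear; starts at 1.7 to 2.0. Stiff hinge (0.05 N m) that stays at any angle: push it all the way. Shut, its top is 5 mm above lock_top, its edge at x = -22 mm, and its two 16 mm holes lie over the lock holes
- hasp_hinge (a point): Middle of the leaf's hinge line, which is parallel to the box's y axis, 38 mm to the rear (x) of lock_top and 3 mm above it; does not move on the box
- hasp_edge (a point): Middle of the rolled free edge (about 6 mm thick) of the hasp leaf, 60 mm from the hinge
- shackle_grip (a point): Centre of the grip of the loose U-shackle (about 120 g): a black ribbed bar 14 (x) by 58 (y) by 22 mm (z). Two round polished legs, 10 mm thick, hang from it at y = +20 and -20 mm, tips 63 mm below this point; the last 6 mm taper to 4 mm. x across the bar (the way to grip it), y along it, z up. Either way round fits. It starts with the bar resting on the block, legs in its holes
- shackle_stand: Fixed wooden block, 36 mm (x) by 76 mm (y) by 58 mm high, in which the shackle is parked; origin at the centre of its underside on the table. Its two vertical 15 mm holes go right through
- marker_pen: Marker pen lying on the table between block and box, 17 mm thick and 125 mm long (along its y); origin at its underside. Leave alone
- tape: Roll of tape lying flat, 66 mm across, 24 mm high; origin at its underside. Leave alone
- jar_a: Preserve jar, 60 mm across, 92 mm high; origin at its underside. Leave alone
- jar_b: Preserve jar, 60 mm across, 92 mm high; origin at its underside. Leave alone
- jar_c: Taller pickle jar, 68 mm across, 122 mm high; origin at its underside. Leave alone

How it is judged:
By the outcome, as a careful person would: the job done as asked, in the order asked, and still so for the second after the job is handed in, with the robot touching nothing.
It also fails if it takes over 72 s, if anything falls off the work surface, if the arm or the gripper's body presses on something with over 40 N, if the wrist force passes 120 N, or if a joint passes its speed limit or range.

## Working session

There is one attempt and no reset: what is moved stays moved. The work goes in short steps, Python scripts to look and compute and a tool call to move; the robot and the scene stay as the last step left them, time stands still between calls to the robot, and variables do not carry over. Pictures are saved under pics/ and viewed, about 8 in all and at most 12, crops included, and the job is handed in when it is done.

Besides the shell and the picture viewer there is one more tool, called after "Call:" as name(argument=value, ...) on one line, values as JSON. play_rows: Moves the arm, as the interface text tells. Its arguments: {"type":"object","properties":{"deltas":{"type":"array"},"squeeze":{"type":"number"}},"required":["deltas"]}

```bash
mkdir -p pics; ls; cat > h.py <<'E'
import numpy as np, cv2
from cell import ctrl
from scipy.spatial.transform import Rotation as R
def ray(f,px):
    K=np.array(f["mtx"]);Rm=np.array(f["rotation"]);Rm=Rm if Rm.shape==(3,3) else R.from_quat(np.roll(Rm,-1)).as_matrix()
    d=np.array([(px[0]-K[0,2])/K[0,0],(px[1]-K[1,2])/K[1,1],1.])
    if f.get("wrist"):
        r=np.hypot(d[0],d[1]);d=np.array([0,0,1.]) if r<1e-9 else np.array([d[0]/r*np.sin(r),d[1]/r*np.sin(r),np.cos(r)])
    return np.array(f["eye"]),Rm@(d/np.linalg.norm(d))
def atz(f,px,z):
    e,d=ray(f,px);return e+d*(z-e[2])/d[2]
def tri(obs):
    A=np.zeros((3,3));b=np.zeros(3)
    for f,p in obs:
        e,d=ray(f,p);P=np.eye(3)-np.outer(d,d);A+=P;b+=P@e
    return np.linalg.solve(A,b)
def proj(f,X):
    K=np.array(f["mtx"]);Rm=np.array(f["rotation"]);c=Rm.T@(np.array(X)-f["eye"])
    if f.get("wrist"):
        r=np.hypot(c[0],c[1]);t=np.arctan2(r,c[2]);c=np.array([c[0]/r*t,c[1]/r*t,1])
    return K[0,0]*c[0]/c[2]+K[0,2],K[1,1]*c[1]/c[2]+K[1,2]
def grab(n):
    f=ctrl.grab_frame(n)
    if n=="wrist": f["wrist"]=True
    return f
E
python3 - <<'E'
from h import *
F={n:grab(n) for n in("top","side","wrist")}
for n,f in F.items():
    cv2.imwrite(f"pics/{n}0.png",f["img"]);print(n,f["eye"],np.array(f["rotation"]).round(3).tolist(),np.array(f["mtx"]).round(1).tolist(),[k for k in f])
for l in["takings_box","lock_top","hasp","hasp_hinge","hasp_edge","shackle_grip","shackle_stand","marker_pen","tape","jar_a","jar_c"]:
    for n in("top","side"):
        try: print(l,n,[(np.round(b["at"],1).tolist(),round(b["score"],2)) for b in ctrl.boxes_of(F[n],l)[:3]])
        except Exception as e: print(l,n,e)
print(ctrl.read_state())
E
```

```text
pics
top [ 2.26138672e-01 -6.95423453e-04  1.62315558e+00] [-0.069, 0.708, -0.7, 0.065] [[540.7, 0.0, 273.6], [0.0, 540.7, 207.6], [0.0, 0.0, 1.0]] ['img', 'mtx', 'eye', 'rotation', 'shot']
side [0.05593259 0.78105845 0.68860547] [0.124, -0.217, 0.857, -0.451] [[385.1, 0.0, 274.7], [0.0, 385.1, 210.6], [0.0, 0.0, 1.0]] ['img', 'mtx', 'eye', 'rotation', 'shot']
wrist [ 0.29006735 -0.5024736   0.37333697] [0.12, 0.824, -0.547, -0.081] [[325.2, 0.0, 277.1], [0.0, 325.2, 210.0], [0.0, 0.0, 1.0]] ['img', 'mtx', 'eye', 'rotation', 'shot', 'wrist']
takings_box top [([133.3, 200.8], 0.71)]
takings_box side [([158.2, 318.8], 0.87)]
lock_top top [([136.9, 200.5], 0.74)]
lock_top side [([158.5, 321.0], 0.95)]
hasp top [([128.7, 195.3], 0.96)]
hasp side [([156.5, 301.3], 0.96)]
hasp_hinge top [([132.3, 206.7], 0.88)]
hasp_hinge side [([159.9, 320.7], 0.58), ([320.2, 165.5], 0.45)]
hasp_edge top [([129.8, 202.1], 0.69)]
hasp_edge side [([154.7, 301.8], 0.81), ([159.0, 322.8], 0.71)]
shackle_grip top [([278.6, 239.7], 0.61)]
shackle_grip side [([340.8, 166.3], 0.74), ([295.8, 216.4], 0.57), ([159.
[... 632 characters left out ...]
6), ([340.2, 166.2], 0.68)]
{'t': 1.25, 'joints': array([-1.38308279e+00,  1.58399985e-01,  1.59699116e+00,  3.50367139e-06,
        1.38621187e+00, -2.10111118e-01]), 'dq': array([ 0.00078736,  0.00094873, -0.00038833, -0.00056727,  0.0006065 ,
       -0.00109567]), 'joint_torque': array([ 9.19358026e-04, -3.96002841e+01, -3.31698275e+01, -1.65230258e-04,
        5.01171235e-04,  3.33800976e-06]), 'tcp_pos': array([ 0.2227355 , -0.53009042,  0.24530358]), 'eef_rot': array([-5.16309829e-06,  9.80282149e-01,  1.97602905e-01,  1.78000578e-06]), 'force': array([-0.60971265,  0.8892722 ,  0.54598624]), 'ft_torque': array([-0.04544838,  0.05571174, -0.01366446]), 'finger_gap': 0.0856944404804917}
```

```bash
sed -i 's/K=np.array(f\["mtx"\]);Rm=np.array(f\["rotation"\]);c=/K=np.array(f["mtx"]);Rm=R.from_quat(np.roll(f["rotation"],-1)).as_matrix();c=/' h.py
python3 - <<'E'
import cv2,numpy as np
t=cv2.imread("pics/top0.png")[140:290,90:440];s=cv2.imread("pics/side0.png")[130:380,90:400]
t=cv2.resize(t,None,fx=2.2,fy=2.2,interpolation=3);s=cv2.resize(s,None,fx=1.05,fy=1.05)
cv2.imwrite("pics/c0.png",np.vstack([cv2.copyMakeBorder(x,0,0,0,800-x.shape[1],0) for x in(t,s)])[:600])
E
python3 - <<'E'
from h import *
F={n:grab(n) for n in("top","side")}
f=F["top"];s=F["side"]
print("lock",atz(f,(136.9,200.5),.07),atz(s,(158.5,321),.07))
print("edge",tri([(f,(129.8,202.1)),(s,(154.7,301.8))]),"hinge",atz(f,(132.3,206.7),.073),atz(s,(159.9,320.7),.073))
print("grip",tri([(f,(278.6,239.7)),(s,(295.8,216.4))]),atz(f,(278.6,239.7),.069),atz(s,(295.8,216.4),.069))
print("stand",atz(f,(284.8,239.3),.05)); print("pen",atz(f,(205.5,239.5),.01),atz(s,(258.5,285.3),.01))
print("tape",atz(f,(369,251.5),.02))
for p in((375.1,173.6),(391.7,222.7),(409.7,240.5)):print("jar",atz(f,p,.09))
E
```

```text
lock [0.5423324  0.41079685 0.07      ] [0.52173289 0.44574318 0.07      ]
edge [0.5357058  0.426454   0.09931376] hinge [0.52307628 0.42235723 0.073     ] [0.51750193 0.44545979 0.073     ]
grip [ 0.4327639  -0.00543507  0.07585134] [ 0.4313228  -0.00633681  0.069     ] [ 0.43949755 -0.01373197  0.069     ]
stand [ 0.43521743 -0.02455492  0.05      ]
pen [0.43722091 0.21314266 0.01      ] [0.4269588  0.21494221 0.01      ]
tape [ 0.40554949 -0.27539599  0.02      ]
jar [ 0.62612987 -0.28610324  0.09      ]
jar [ 0.48135268 -0.33026697  0.09      ]
jar [ 0.43050094 -0.38002507  0.09      ]
```

View pics/c0.png

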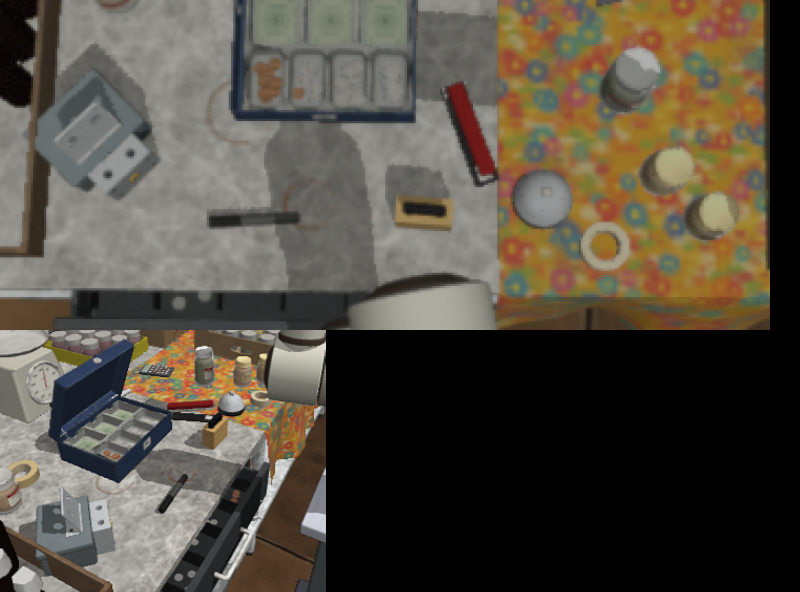

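View pics/side0.png

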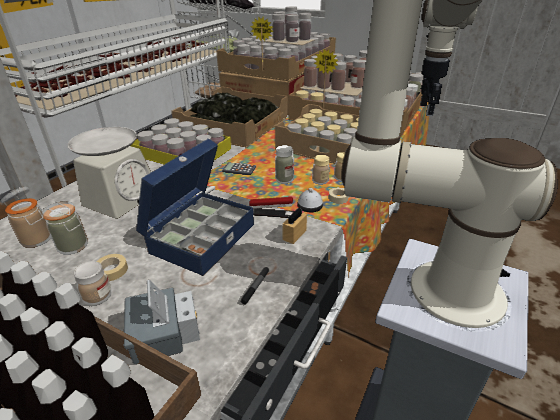

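The side and top views show the grey box at side (165,315), with its leaf leaning back. The housing holes are at about top px (141,219) and (150,209). The shackle bar sits on its block at top (283,235). The networks' lock_top lands on the box body, so I'll remeasure with the wrist camera on the way.

```bash
cat >> h.py <<'E'
def Rt(yaw): return R.from_matrix(R.from_euler('z',yaw,degrees=True).as_matrix()@np.diag([1.,-1,-1]))
def pose():
    s=ctrl.read_state();return np.array(s["tcp_pos"]),R.from_quat(np.roll(s["eef_rot"],-1)),s
def yawof(r): v=r.as_matrix()[:,0];return np.degrees(np.arctan2(v[1],v[0]))
def rows(way,gap=85,polar=False):
    """way: list of (pos,yaw deg,nrows); prints rounded rows in tool units"""
    p,r,s=pose();out=[]
    for tp,ty,n in way:
        tp=np.array(tp,float);p0=p.copy();y0=yawof(r);dy=(ty-y0+180)%360-180
        for k in range(1,n+1):
            u=k/n;q=p0+(tp-p0)*u
            if polar:
                a0,a1=[np.arctan2(v[1],v[0]) for v in(p0,tp)];l0,l1=[np.hypot(*v[:2]) for v in(p0,tp)]
                a=a0+(a1-a0)*u;l=l0+(l1-l0)*u;q[:2]=l*np.cos(a),l*np.sin(a)
            g=Rt(y0+dy*u);d=np.round(r.inv().apply(q-p)/.04,2);w=np.round(np.degrees((r.inv()*g).as_rotvec())/6,2)
            out.append([*(d+0.).tolist(),*(w+0.).tolist(),gap])
            p=p+r.apply(d*.04);r=r*R.from_rotvec(np.radians(w*6))
    for i in range(0,len(out),10):print("["+",".join("["+",".join("%g"%x for x in o)+"]" for o in out[i:i+10])+"]")
E
python3 - <<'E'
from h import *
rows([((.36,-.06,.26),90,20)],polar=True)
f=F=grab("top");print("lock",atz(f,(140.9,219.5),.07),atz(f,(150,209),.07))
E
```

```text
[[0.71,-0.28,-0.02,0,0,-0.56,85],[0.7,-0.27,-0.02,0,0,-0.56,85],[0.69,-0.27,-0.01,0,0,-0.56,85],[0.68,-0.27,-0.02,0,0,-0.56,85],[0.66,-0.25,-0.02,0,0,-0.56,85],[0.66,-0.25,-0.02,0,0,-0.56,85],[0.65,-0.25,-0.02,0,0,-0.56,85],[0.63,-0.24,-0.02,0,0,-0.56,85],[0.62,-0.24,-0.01,0,0,-0.56,85],[0.61,-0.23,-0.02,0,0,-0.56,85]]
[[0.6,-0.23,-0.02,0,0,-0.56,85],[0.59,-0.23,-0.02,0,0,-0.56,85],[0.58,-0.22,-0.02,0,0,-0.56,85],[0.56,-0.21,-0.02,0,0,-0.56,85],[0.56,-0.22,-0.02,0,0,-0.56,85],[0.54,-0.21,-0.01,0,0,-0.56,85],[0.53,-0.2,-0.02,0,0,-0.56,85],[0.52,-0.21,-0.02,0,0,-0.56,85],[0.51,-0.2,-0.02,0,0,-0.56,85],[0.49,-0.2,-0.02,0,0,-0.56,85]]
lock [0.48593115 0.39573789 0.07      ] [0.5173739  0.37090131 0.07      ]
```

Call:
play_rows(deltas=[[0.7,-0.28,-0.02,0,0,-0.56,85],[0.7,-0.27,-0.02,0,0,-0.56,85],[0.7,-0.27,-0.02,0,0,-0.56,85],[0.7,-0.27,-0.02,0,0,-0.56,85],[0.66,-0.25,-0.02,0,0,-0.56,85],[0.66,-0.25,-0.02,0,0,-0.56,85],[0.65,-0.25,-0.02,0,0,-0.56,85],[0.63,-0.24,-0.02,0,0,-0.56,85],[0.62,-0.24,-0.02,0,0,-0.56,85],[0.6,-0.23,-0.02,0,0,-0.56,85]])

```text
t: 2.23
tcp_pos: [0.3707, -0.285, 0.2531]
eef_rot: [0.002, 0.877, 0.481, -0.0]
force: [0.4, -1.1, 0.3]
finger_gap: 0.0853
```

Call:
play_rows(deltas=[[0.6,-0.23,-0.02,0,0,-0.56,85],[0.6,-0.23,-0.02,0,0,-0.56,85],[0.58,-0.22,-0.02,0,0,-0.56,85],[0.56,-0.21,-0.02,0,0,-0.56,85],[0.56,-0.22,-0.02,0,0,-0.56,85],[0.54,-0.21,-0.02,0,0,-0.56,85],[0.53,-0.2,-0.02,0,0,-0.56,85],[0.52,-0.2,-0.02,0,0,-0.56,85],[0.5,-0.2,-0.02,0,0,-0.56,85],[0.5,-0.2,-0.02,0,0,-0.56,85]])

```text
t: 3.07
tcp_pos: [0.3551, -0.0415, 0.2616]
eef_rot: [0.003, 0.689, 0.725, 0.0]
force: [-0.1, -0.5, -0.2]
finger_gap: 0.0852
```

```bash
python3 - <<'E'
from h import *
p,r,s=pose();print(s["t"],p,yawof(r),s["force"])
f=grab("wrist");cv2.imwrite("pics/w1.png",f["img"])
for l,z in(("shackle_grip",.069),("shackle_stand",.05),("marker_pen",.01)):
    for b in ctrl.boxes_of(f,l)[:3]:print(l,b["at"],round(b["score"],2),atz(f,b["at"],z).round(4))
E
```

```text
3.0667 [ 0.3551328  -0.04150206  0.26156993] 92.90099686297962 [-0.13358522 -0.51618357 -0.15404056]
shackle_grip [363.3, 170.6] 0.73 [ 0.4438 -0.0201  0.069 ]
shackle_grip [443.0, 378.8] 0.61 [ 0.6331 -0.3315  0.069 ]
shackle_stand [349.5, 161.4] 0.62 [ 0.4328 -0.0142  0.05  ]
marker_pen [306.4, 331.6] 0.6 [ 0.4113 -0.2682  0.01  ]
marker_pen [356.6, 12.1] 0.53 [0.44   0.1637 0.01  ]
```

View pics/w1.png

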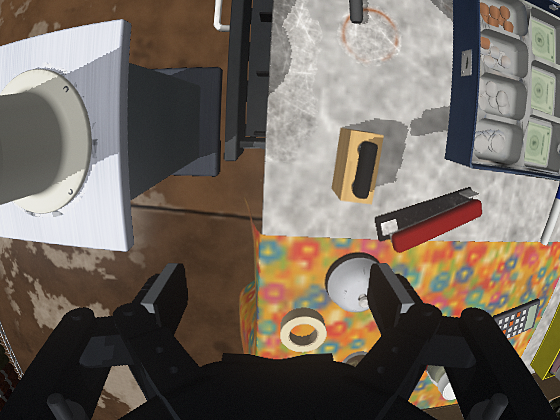

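```bash
python3 - <<'E'
from h import *
rows([((.46,.33,.26),141.7,16)],polar=True)
E
```

```text
[[0.37,0.38,0,0.05,0.05,-0.51,85],[0.39,0.39,0.01,0,0,-0.51,85],[0.39,0.39,0,0,0,-0.51,85],[0.41,0.4,0,0,0,-0.51,85],[0.42,0.4,0,0,0,-0.51,85],[0.43,0.41,0.01,0,0,-0.51,85],[0.45,0.41,0,0,0,-0.51,85],[0.45,0.42,0,0,0,-0.51,85],[0.47,0.43,0,0,0,-0.51,85],[0.48,0.43,0,0,0,-0.51,85]]
[[0.49,0.44,0.01,0,0,-0.51,85],[0.5,0.45,0,0,0,-0.51,85],[0.52,0.45,0,0,0,-0.51,85],[0.52,0.46,0,0,0,-0.51,85],[0.54,0.47,0.01,0,0,-0.51,85],[0.55,0.47,0,0,0,-0.51,85]]
```

Call:
play_rows(deltas=[[0.37,0.38,0,0.05,0.05,-0.51,85],[0.39,0.39,0,0,0,-0.51,85],[0.39,0.39,0,0,0,-0.51,85],[0.41,0.4,0,0,0,-0.51,85],[0.42,0.4,0,0,0,-0.51,85],[0.43,0.41,0,0,0,-0.51,85],[0.45,0.41,0,0,0,-0.51,85],[0.45,0.42,0,0,0,-0.51,85],[0.47,0.43,0,0,0,-0.51,85],[0.48,0.43,0,0,0,-0.51,85]])

```text
t: 4.1
tcp_pos: [0.4717, 0.1595, 0.2595]
eef_rot: [0.003, 0.478, 0.878, -0.003]
force: [0.2, -0.8, -0.1]
finger_gap: 0.0852
```

Call:
play_rows(deltas=[[0.49,0.44,0,0,0,-0.51,0],[0.5,0.45,0,0,0,-0.51,0],[0.52,0.45,0,0,0,-0.51,0],[0.52,0.46,0,0,0,-0.51,0],[0.54,0.47,0,0,0,-0.51,0],[0.55,0.47,0,0,0,-0.51,0],[0,0,0,0,0,0,0]])

```text
t: 4.68
tcp_pos: [0.4816, 0.3295, 0.2537]
eef_rot: [0.002, 0.33, 0.944, -0.004]
force: [-0.1, 1.1, -0.8]
finger_gap: 0.0004
```

```bash
python3 - <<'E'
from h import *
p,r,s=pose();print(s["t"],p,yawof(r),s["force"],s["finger_gap"])
f=grab("wrist");cv2.imwrite("pics/w2.png",f["img"]);np.save("w2.npy",f,allow_pickle=True)
for l,z in(("lock_top",.07),("hasp_hinge",.073),("hasp_edge",.13),("takings_box",.05)):
    for b in ctrl.boxes_of(f,l)[:3]:print(l,b["at"],round(b["score"],2),atz(f,b["at"],z).round(4))
E
```

```text
4.6833 [0.4815858  0.32952821 0.25373385] 141.4610604846029 [-0.05690195  1.0801726  -0.82305649] 0.00041389770647696096
lock_top [386.1, 170.4] 0.65 [0.5338 0.4262 0.07  ]
hasp_hinge [383.1, 170.9] 0.77 [0.5312 0.4229 0.073 ]
hasp_edge [396.7, 179.3] 0.71 [0.5245 0.4198 0.13  ]
hasp_edge [22.4, 336.8] 0.55 [ 0.4112 -0.0517  0.13  ]
takings_box [383.1, 169.5] 0.68 [0.5379 0.4273 0.05  ]
```

View pics/w2.png

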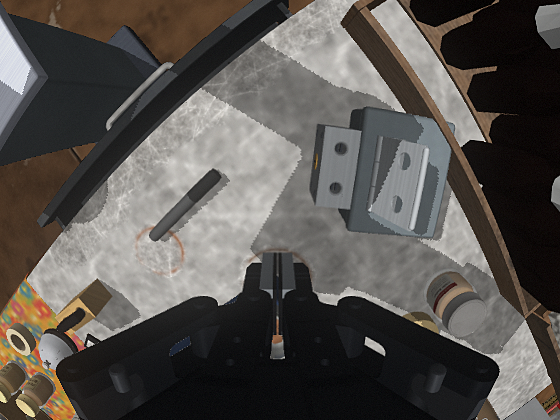

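```bash
python3 - <<'E'
from h import *
f=np.load("w2.npy",allow_pickle=True).item()
g=cv2.cvtColor(f["img"],cv2.COLOR_BGR2GRAY)
H=[]
for c in((341,149),(336,188)):
    x,y=c;w=g[y-9:y+10,x-9:x+10].astype(float);m=(w<(w.min()+w.max())/2);yy,xx=np.nonzero(m);H.append((xx.mean()+x-9,yy.mean()+y-9));print(H[-1],m.sum())
P=[atz(f,h,.07) for h in H];d=P[0]-P[1];mid=(P[0]+P[1])/2
yaw=np.degrees(np.arctan2(d[1],d[0]))-90;print(P,np.linalg.norm(d),mid,"box yaw",yaw)
u=np.array([np.cos(np.radians(yaw)),np.sin(np.radians(yaw)),0]);v=np.array([-u[1],u[0],0])
h=mid+.038*u+[0,0,.003];print("hinge",h,proj(f,h))
for th in(1.7,1.8,1.9,2.0):
    e=[h-u*.06*np.cos(th)+[0,0,.06*np.sin(th)]+v*k for k in(-.038,0,.038)];print(th,[np.round(proj(f,x)) for x in e])
print([np.round(proj(f,mid+u*a+v*b)) for a,b in((-.018,.04),(-.018,-.04),(.123,.065),(.123,-.065))])
E
```

```text
(np.float64(340.4818181818182), np.float64(148.06363636363636)) 110
(np.float64(334.9), np.float64(187.61)) 100
[array([0.48718211, 0.40151738, 0.07      ]), array([0.51567061, 0.37369894, 0.07      ])] 0.03981783956735744 [0.50142636 0.38760816 0.07      ] box yaw 45.68178894230414
hinge [0.52797479 0.41479605 0.073     ] (np.float64(375.0675880742814), np.float64(173.17877408450047))
1.7 [array([395., 231.]), array([404., 188.]), array([411., 143.])]
1.8 [array([400., 231.]), array([409., 188.]), array([417., 144.])]
1.9 [array([406., 231.]), array([415., 189.]), array([423., 145.])]
2.0 [array([410., 230.]), array([419., 189.]), array([427., 145.])]
[array([325., 125.]), array([314., 205.]), array([457., 123.]), array([433., 239.])]
```

```bash
python3 - <<'E'
from h import *
T=grab("top");f=np.load("w2.npy",allow_pickle=True).item()
for z in(.06,.15,.22,.28):print(z,"topbottle",atz(T,(99,185),z).round(3),"wrist bottle edge",atz(f,(500,150),z).round(3),atz(f,(465,115),z).round(3),"crate",atz(f,(462,165),z).round(3))
u=np.array([np.cos(.8),np.sin(.8),0]);mid=np.array([.5014,.3876,.07])
print(mid+.09*u)
S=grab("side");im=cv2.resize(S["img"][230:420,0:240],None,fx=2.2,fy=2.2);t=cv2.resize(T["img"][110:260,70:190],None,fx=2.2,fy=2.2)
cv2.imwrite("pics/c2.png",np.hstack([im,cv2.copyMakeBorder(t,0,im.shape[0]-t.shape[0],0,0,0)]))
W=mid+.092*u;W[2]=.2
rows([(W,136,6),([*W[:2],.109],136,4)],gap=0)
E
```

```text
0.06 topbottle [0.59  0.529 0.06 ] wrist bottle edge [0.605 0.562 0.06 ] [0.543 0.541 0.06 ] crate [0.588 0.507 0.06 ]
0.15 topbottle [0.569 0.499 0.15 ] wrist bottle edge [0.554 0.51  0.15 ] [0.51  0.494 0.15 ] crate [0.542 0.47  0.15 ]
0.22 topbottle [0.553 0.475 0.22 ] wrist bottle edge [0.515 0.469 0.22 ] [0.484 0.458 0.22 ] crate [0.506 0.441 0.22 ]
0.28 topbottle [0.539 0.454 0.28 ] wrist bottle edge [0.481 0.435 0.28 ] [0.462 0.428 0.28 ] crate [0.476 0.417 0.28 ]
[0.5641036  0.45216205 0.07      ]
[[0.07,0.64,0.22,-0.06,0.08,0.14,0],[0.07,0.63,0.23,0,0,0.14,0],[0.09,0.63,0.23,0,0,0.15,0],[0.09,0.63,0.22,0,0,0.14,0],[0.1,0.63,0.23,0,0,0.14,0],[0.12,0.63,0.23,0,0,0.14,0],[0,0,0.57,0,0,0,0],[0,0,0.57,0,0,0,0],[0,0,0.57,0,0,0,0],[0,0,0.56,0,0,0,0]]
```

View pics/c2.png

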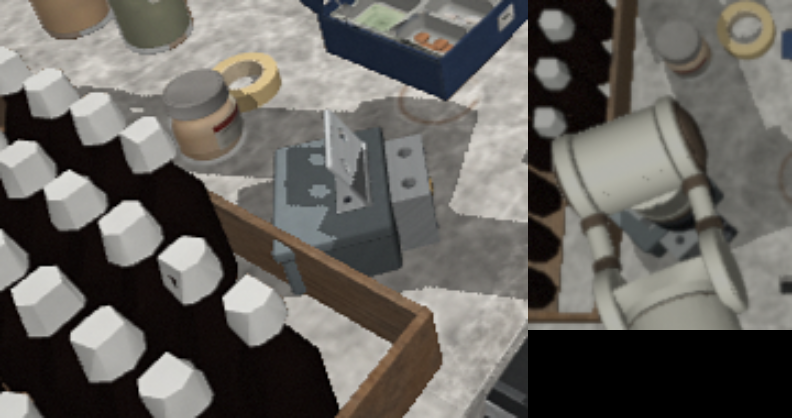

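```bash
python3 - <<'E'
from h import *
T=grab("top");S=grab("side")
for a in((80,165),(79,143)):
  for b in((116,371),(86,353),(59,335),(67,296)):
    X=tri([(T,a),(S,b)]);print(a,b,X.round(3),np.round(np.array(proj(T,X))-a,1),np.round(np.array(proj(S,X))-b,1))
p,r,s=pose();print(p,yawof(r),s['joints'].round(2))
E
```

```text
(80, 165) (116, 371) [0.611 0.569 0.018] [10.9 16.4] [-30.6  -5.1]
(80, 165) (86, 353) [0.631 0.573 0.055] [5.9 7.1] [-14.9  -1.4]
(80, 165) (59, 335) [0.64  0.575 0.101] [-0. -0.] [0. 0.]
(80, 165) (67, 296) [0.617 0.543 0.186] [-0.1 -0.1] [0.3 0. ]
(79, 143) (116, 371) [ 0.658  0.569 -0.   ] [15.2 25. ] [-43.4  -9.7]
(79, 143) (86, 353) [0.683 0.573 0.029] [11.1 14.5] [-28.3  -4. ]
(79, 143) (59, 335) [0.696 0.576 0.071] [5.8 6.3] [-13.9  -1.2]
(79, 143) (67, 296) [0.669 0.542 0.163] [5.8 6.2] [-13.4  -1.6]
[0.48189266 0.3255289  0.25478942] 141.1547634623221 [ 0.39  0.17  1.56 -0.01  1.41 -0.5 ]
```

Bottles stand close behind the box (near shoulders at about y = 0.51, necks at about 0.54). I'll stay high and only just behind the leaf.

```bash
cat >> h.py <<'E'
mid=np.array([.5014,.3876,0]);U=np.array([np.cos(.8),np.sin(.8),0]);V=np.array([-U[1],U[0],0])
def B(x,y,z): return mid+U*x*1e-3+V*y*1e-3+[0,0,z*1e-3]
E
python3 - <<'E'
from h import *
rows([(B(86,0,200),136,6),(B(86,0,129),136,4)],gap=0)
E
```

```text
[[0.07,0.61,0.22,-0.06,0.08,0.14,0],[0.07,0.61,0.23,0,0,0.15,0],[0.09,0.61,0.23,0,0,0.14,0],[0.09,0.6,0.23,0,0,0.14,0],[0.1,0.61,0.23,0,0,0.15,0],[0.11,0.6,0.22,0,0,0.14,0],[0,0,0.44,0,0,0,0],[0,0,0.45,0,0,0,0],[0,0,0.44,0,0,0,0],[0,0,0.45,0,0,0,0]]
```

Call:
play_rows(deltas=[[0.07,0.61,0.22,-0.06,0.08,0.14,0],[0.07,0.61,0.23,0,0,0.14,0],[0.09,0.61,0.23,0,0,0.14,0],[0.09,0.6,0.23,0,0,0.14,0],[0.1,0.61,0.23,0,0,0.14,0],[0.1,0.6,0.22,0,0,0.14,0],[0,0,0,0,0,0,0]])

```text
t: 5.72
tcp_pos: [0.5672, 0.4496, 0.1992]
eef_rot: [0.001, 0.38, 0.925, 0.001]
force: [0.0, -0.1, -0.1]
finger_gap: -0.0002
```

```bash
python3 - <<'E'
from h import *
p,r,s=pose();d=p-mid;print(s["t"],p,d@U,d@V,yawof(r),s["force"])
rows([(B(86,0,129),136,4),],gap=0)
f=grab("wrist");cv2.imwrite("pics/w3.png",f["img"])
for k in(0,.03,-.03):print(proj(f,B(61.5,k*1000,130)),proj(f,B(86,0,115)))
E
```

```text
5.7167 [0.56723102 0.44956074 0.19920039] 0.09031282995333142 -0.004055815992293266 135.39171656137478 [ 0.0324254  -0.08855383 -0.05958548]
[[0.03,-0.03,0.44,0.02,0.01,-0.03,0],[0.02,-0.03,0.44,0,0,-0.02,0],[0.03,-0.02,0.44,0,0,-0.03,0],[0.02,-0.03,0.43,0,0,-0.02,0]]
(np.float64(233.32269474886903), np.float64(223.43145652670245)) (np.float64(271.3924323686637), np.float64(216.06798987778137))
(np.float64(231.24227993946351), np.float64(177.9089914376756)) (np.float64(271.3924323686637), np.float64(216.06798987778137))
(np.float64(235.72724753202016), np.float64(264.95982970536727)) (np.float64(271.3924323686637), np.float64(216.06798987778137))
```

View pics/w3.png

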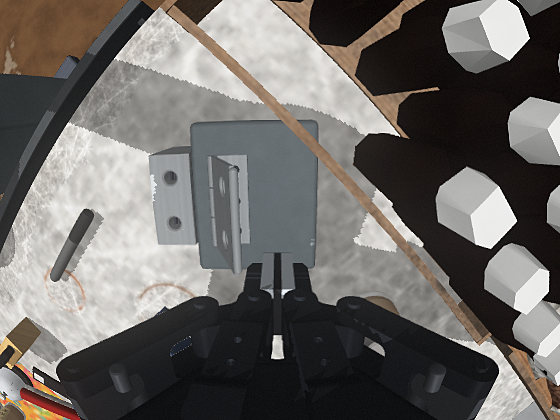

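The leaf edge at px (234–238, 168–270) matches the model, and the fingers are behind it. I'll descend and sweep.

Call:
play_rows(deltas=[[0.03,-0.03,0.44,0.02,0,-0.03,0],[0.02,-0.03,0.44,0,0,-0.02,0],[0.03,-0.02,0.44,0,0,-0.03,0],[0.02,-0.03,0.43,0,0,-0.02,0],[0,0,0,0,0,0,0]])

```text
t: 6.18
tcp_pos: [0.5629, 0.445, 0.1343]
eef_rot: [0.004, 0.375, 0.927, 0.002]
force: [0.1, -0.1, -1.2]
finger_gap: 0.0001
```

```bash
python3 - <<'E'
from h import *
p,r,s=pose();d=p-mid;print(s["t"],p,d@U,d@V,yawof(r),s["force"])
rows([(B(36,0,129),136,10),(B(21,0,119),136,5),(B(11,0,104.5),136,5),(B(8,0,93),136,3)],gap=0)
E
```

```text
6.1833 [0.56294922 0.44498076 0.13427022] 0.08404419597669087 -0.004175149450142749 135.9386017129632 [ 0.07644549 -0.05826376 -1.22255192]
[[0.01,-0.12,0.01,0.06,0.05,0,0],[0.01,-0.12,0.02,0,0,0,0],[0.01,-0.12,0.01,0,0,0,0],[0.01,-0.12,0.01,0,0,0,0],[0.01,-0.12,0.02,0,0,0,0],[0.01,-0.12,0.01,0,0,-0.01,0],[0.01,-0.12,0.01,0,0,0,0],[0.02,-0.12,0.01,0,0,0,0],[0.01,-0.12,0.02,0,0,0,0],[0.01,-0.12,0.01,0,0,0,0]]
[[0,-0.08,0.05,0,0,0,0],[0,-0.07,0.05,0,0,0,0],[0,-0.08,0.05,0,0,0,0],[0,-0.07,0.05,0,0,0,0],[0,-0.08,0.05,0,0,0,0],[0,-0.05,0.07,0,0,0,0],[0,-0.05,0.08,0,0,0,0],[0,-0.05,0.07,0,0,0,0],[0,-0.05,0.07,0,0,0,0],[0,-0.05,0.07,0,0,0,0]]
[[0,-0.02,0.1,0,0,0,0],[0,-0.03,0.09,0,0,0,0],[0,-0.02,0.1,0,0,0,0]]
```

Call:
play_rows(deltas=[[0.02,-0.14,0.01,0.06,0.05,0,0],[0.02,-0.14,0.02,0,0,0,0],[0.02,-0.14,0.01,0,0,0,0],[0.02,-0.14,0.01,0,0,0,0],[0.02,-0.12,0.02,0,0,0,0],[0.01,-0.12,0.01,0,0,0,0],[0.01,-0.12,0.01,0,0,0,0],[0.02,-0.12,0.01,0,0,0,0],[0,-0.12,0.01,0,0,0,0],[0,-0.12,0.01,0,0,0,0]])

```text
t: 7.02
tcp_pos: [0.524, 0.4089, 0.1399]
eef_rot: [0.005, 0.376, 0.927, 0.005]
force: [1.1, -0.2, 1.4]
finger_gap: -0.0001
```

```bash
python3 - <<'E'
from h import *
p,r,s=pose();d=p-mid;print(s["t"],p,d@U,d@V,yawof(r),s["force"])
rows([(B(21,0,119),136,5),(B(11,0,104.5),136,5),(B(8,0,93),136,3)],gap=0)
E
```

```text
7.0167 [0.52399634 0.40887474 0.13987774] 0.031004587338088842 -0.0013873694709362473 135.83612883873784 [ 1.1412558  -0.23272173  1.44752117]
[[0.01,-0.05,0.1,0.13,0.05,-0.01,0],[0,-0.05,0.11,0,0,0,0],[0.01,-0.05,0.1,0,0,-0.01,0],[0.01,-0.05,0.11,0,0,0,0],[0.01,-0.05,0.1,0,0,-0.01,0],[0,-0.05,0.07,0,0,0,0],[0,-0.05,0.08,0,0,0,0],[0,-0.05,0.07,0,0,0,0],[0,-0.05,0.07,0,0,0,0],[0,-0.05,0.07,0,0,0,0]]
[[0,-0.03,0.1,0,0,0,0],[0,-0.02,0.09,0,0,0,0],[0,-0.03,0.1,0,0,0,0]]
```

Call:
play_rows(deltas=[[0,0,0.2,0.1,0.05,0,0],[0,-0.02,0.18,0,0,0,0],[0,-0.06,0.16,0,0,0,0],[0,-0.06,0.14,0,0,0,0],[0,-0.06,0.12,0,0,0,0]])

```text
t: 7.43
tcp_pos: [0.5176, 0.4027, 0.1052]
eef_rot: [0.0, 0.376, 0.927, 0.001]
force: [0.7, 0.1, 1.1]
finger_gap: -0.0005
```

```bash
python3 - <<'E'
from h import *
p,r,s=pose();d=p-mid;print(s["t"],p,d@U,d@V,yawof(r),s["force"])
f=grab("wrist");cv2.imwrite("pics/w4.png",f["img"][100:320,100:460])
rows([(B(11,0,104.5),136,5),(B(8,0,93),136,3)],gap=0)
E
```

```text
7.4333 [0.51759149 0.4027003  0.10518098] 0.022113018197570708 -0.0010945844164603716 135.8480161866428 [0.72226918 0.08469407 1.14152313]
[[0,-0.05,0,0,-0.01,-0.01,0],[0.01,-0.05,-0.01,0,0,0,0],[0,-0.05,0,0,0,-0.01,0],[0.01,-0.05,-0.01,0,0,0,0],[0,-0.05,0,0,0,-0.01,0],[0,-0.02,0.1,0,0,0,0],[0,-0.03,0.09,0,0,0,0],[0,-0.02,0.1,0,0,0,0]]
```

View pics/w4.png

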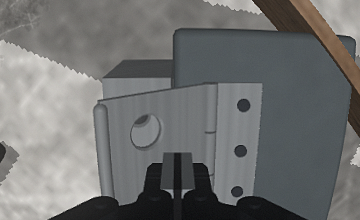

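The leaf is now tipped forward under the fingers, with its edge ahead of the housing and the fingers on its upper face. I'll push it down flat.

Call:
play_rows(deltas=[[0,-0.1,0.05,0,0,0,0],[0,-0.1,0.05,0,0,0,0],[0,-0.08,0.1,0,0,0,0],[0,-0.05,0.1,0,0,0,0],[0,-0.03,0.1,0,0,0,0],[0,0,0.06,0,0,0,0]])

```text
t: 7.98
tcp_pos: [0.5065, 0.3916, 0.0883]
eef_rot: [-0.0, 0.376, 0.927, 0.001]
force: [-9.3, -5.8, 22.1]
finger_gap: 0.0001
```

```bash
python3 - <<'E'
from h import *
p,r,s=pose();d=p-mid;print(s["t"],p,d@U,d@V,yawof(r),s["force"])
E
```

```text
7.9833 [0.50646527 0.39161413 0.08831172] 0.006408571504227146 -0.0008369282125919498 135.8563645408124 [-9.31525826 -5.76096217 22.09779461]
```

Call:
play_rows(deltas=[[0,0,-0.3,0,0,0,0],[0,-0.1,-0.7,0,0,0,0],[0,-0.3,-0.8,0,0,0,85],[0,-0.4,-0.8,0,0,0,85],[0,-0.4,-0.6,0,0,0,85],[0,-0.2,-0.2,0,0,0,85],[0,0,0,0,0,0,85]])

```text
t: 8.57
tcp_pos: [0.4634, 0.3479, 0.2274]
eef_rot: [-0.002, 0.376, 0.927, -0.002]
force: [-0.2, -0.0, 0.6]
finger_gap: 0.0605
```

```bash
python3 - <<'E'
from h import *
p,r,s=pose();d=p-mid;print(s["t"],p,d@U,d@V,yawof(r),s["force"])
f=grab("wrist");cv2.imwrite("pics/w5.png",f["img"]);np.save("w5.npy",f,allow_pickle=True)
for y in(20,-20):print(proj(f,B(0,y,75)))
cv2.imwrite("pics/w5c.png",cv2.resize(f["img"][100:260,260:440],None,fx=4,fy=3.7,interpolation=cv2.INTER_CUBIC))
E
```

```text
8.5667 [0.46338103 0.34786009 0.22738913] -0.05499573257314064 -0.00041392278773291546 135.88073959234535 [-0.24115127 -0.025553    0.57870725]
(np.float64(340.43568095581855), np.float64(175.71197567886963))
(np.float64(338.19244441707485), np.float64(218.5221509059034))
```

View pics/w5c.png

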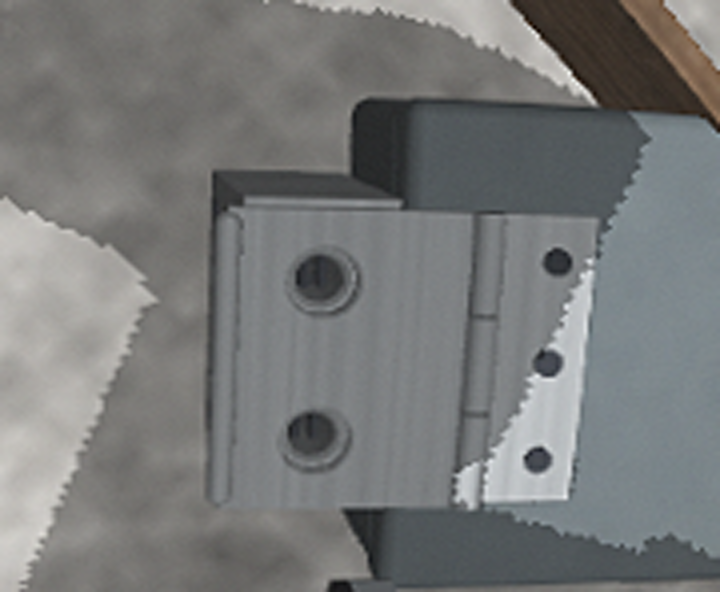

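```bash
python3 - <<'E'
from h import *
for fn,cs in(("w5.npy",((340,174),(338,217))),):
    f=np.load(fn,allow_pickle=True).item();g=cv2.cvtColor(f["img"],cv2.COLOR_BGR2GRAY);P=[]
    for x,y in cs:
        w=g[y-8:y+9,x-8:x+9].astype(float);m=w<65;yy,xx=np.nonzero(m);h=(xx.mean()+x-8,yy.mean()+y-8);P.append(atz(f,h,.07));print(h,m.sum(),w.min(),np.median(w))
    d=P[0]-P[1];print((P[0]+P[1])/2,np.linalg.norm(d),np.degrees(np.arctan2(d[1],d[0]))-90)
    P=[atz(f,h,.075) for h in((260+325/4,100+281/3.7),(260+315/4,100+438/3.7))];d=P[0]-P[1];print("leafholes",(P[0]+P[1])/2,np.linalg.norm(d),np.degrees(np.arctan2(d[1],d[0]))-90)
f=np.load("w5.npy",allow_pickle=True).item()
# path to above the shackle
rows([((.38,-.02,.23),90,18)],polar=True)
E
```

```text
(np.float64(339.5744680851064), np.float64(174.17021276595744)) 94 32.0 95.0
(np.float64(337.75714285714287), np.float64(215.82857142857142)) 70 29.0 99.0
[0.50104692 0.38831454 0.07      ] 0.03947014170157147 46.25521090183713
leafholes [0.50186385 0.38803385 0.075     ] 0.03966173443587153 45.49815826288176
[[-0.5,-0.37,0,-0.05,-0.03,0.42,85],[-0.49,-0.37,-0.01,0,0,0.43,85],[-0.48,-0.36,0,0,0,0.42,85],[-0.47,-0.35,-0.01,0,0,0.43,85],[-0.47,-0.35,0,0,0,0.42,85],[-0.45,-0.35,-0.01,0,0,0.43,85],[-0.45,-0.34,0,0,0,0.42,85],[-0.44,-0.34,-0.01,0,0,0.43,85],[-0.43,-0.34,0,0,0,0.42,85],[-0.42,-0.33,-0.01,0,0,0.43,85]]
[[-0.41,-0.33,0,0,0,0.42,85],[-0.41,-0.32,0,0,0,0.43,85],[-0.39,-0.32,-0.01,0,0,0.42,85],[-0.39,-0.32,0,0,0,0.43,85],[-0.38,-0.31,-0.01,0,0,0.42,85],[-0.37,-0.32,0,0,0,0.43,85],[-0.36,-0.3,-0.01,0,0,0.42,85],[-0.35,-0.31,0,0,0,0.43,85]]
```

Call:
play_rows(deltas=[[-0.5,-0.37,0,-0.05,-0.03,0.42,85],[-0.49,-0.37,0,0,0,0.43,85],[-0.48,-0.36,0,0,0,0.42,85],[-0.47,-0.35,0,0,0,0.43,85],[-0.47,-0.35,0,0,0,0.42,85],[-0.45,-0.35,0,0,0,0.43,85],[-0.45,-0.34,0,0,0,0.42,85],[-0.44,-0.34,0,0,0,0.43,85],[-0.43,-0.34,0,0,0,0.42,85],[-0.42,-0.33,0,0,0,0.43,85]])

```text
t: 9.45
tcp_pos: [0.4488, 0.1142, 0.2106]
eef_rot: [-0.008, 0.576, 0.817, -0.006]
force: [-0.1, 0.2, -0.5]
finger_gap: 0.0849
```

Call:
play_rows(deltas=[[-0.41,-0.33,0,0,0,0.42,85],[-0.41,-0.32,0,0,0,0.43,85],[-0.39,-0.32,0,0,0,0.42,85],[-0.39,-0.32,0,0,0,0.43,85],[-0.38,-0.31,0,0,0,0.42,85],[-0.37,-0.32,0,0,0,0.43,85],[-0.36,-0.3,0,0,0,0.42,85],[-0.35,-0.3,0,0,0,0.43,85],[0,0,0,0,0,0,85]])

```text
t: 10.2
tcp_pos: [0.3645, -0.0308, 0.1988]
eef_rot: [-0.017, 0.72, 0.694, -0.015]
force: [0.3, 0.2, -0.1]
finger_gap: 0.0848
```

```bash
sed -i 's/^mid=.*;U=/mid=np.array([.5014,.3880,0]);U=/' h.py; python3 - <<'E'
from h import *
p,r,s=pose();print(s["t"],p,yawof(r),s["force"])
f=grab("wrist");np.save("w6.npy",f,allow_pickle=True)
x,y=map(int,proj(f,(.437,-.013,.08)));print(x,y)
x0,y0=x-60,max(0,y-60)
cv2.imwrite("pics/w6c.png",cv2.resize(f["img"][y0:y0+120,x0:x0+120],None,fx=5,fy=5,interpolation=cv2.INTER_CUBIC));print(x0,y0)
for l in("shackle_grip","shackle_stand"):
    for b in ctrl.boxes_of(f,l)[:2]:print(l,b["at"],b["score"])
E
```

```text
10.2 [ 0.36447184 -0.03077412  0.19879888] 87.90341804460883 [ 0.31780276  0.17097476 -0.14356956]
374 184
314 124
shackle_grip [360.5, 175.0] 0.72
shackle_grip [379.0, 188.8] 0.69
shackle_stand [362.0, 176.1] 0.78
```

View pics/w6c.png

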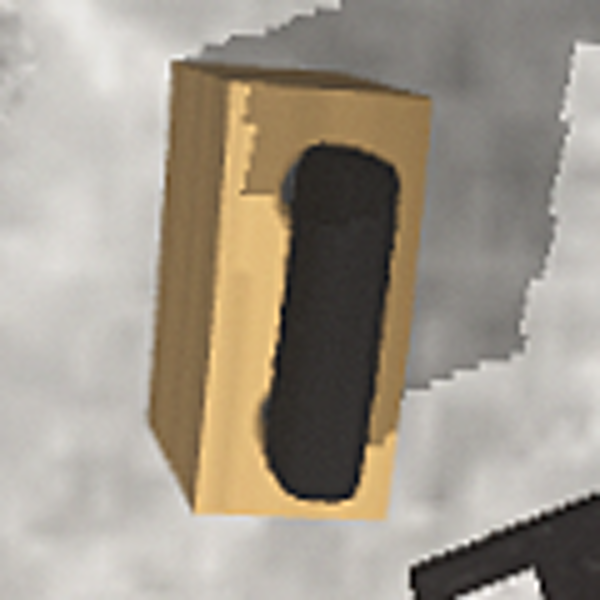

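```bash
python3 - <<'E'
from h import *
f=np.load("w6.npy",allow_pickle=True).item()
c=lambda x,y:(314+x/5,124+y/5)
Q=np.array([atz(f,c(*q),.058) for q in((228,78),(432,97),(387,520),(193,513))]);print(Q.round(4),np.linalg.norm(np.roll(Q,-1,0)-Q,axis=1))
C=Q.mean(0);e=(Q[0]+Q[1]-Q[2]-Q[3]);print("block",C,"yaw",np.degrees(np.arctan2(e[1],e[0]))-90)
# dark-mask bar vs model silhouette
g=cv2.cvtColor(f["img"],cv2.COLOR_BGR2GRAY)[124:244,314:434];m=(g<70).astype(np.uint8)
n,l,st,ce=cv2.connectedComponentsWithStats(m);k=l[64,66];print(st[k],ce[k]+[314,124]);M=l==k
from scipy.optimize import minimize
obs=np.argwhere(M)[:,::-1]+[314,124]
def sil(v):
    x,y,a=v;a=np.radians(a);R2=np.array([[np.cos(a),-np.sin(a)],[np.sin(a),np.cos(a)]])
    pts=[proj(f,[*(R2@[sx*.007,sy*.029]+[x,y]),z]) for sx in(-1,1) for sy in(-1,1) for z in(.058,.08)]
    h=cv2.convexHull(((np.array(pts)-[314,124])*8).astype(np.float32)).astype(np.int32)
    im=np.zeros((960,960),np.uint8);cv2.fillConvexPoly(im,h,1);return cv2.resize(im.astype(np.float32),(120,120),interpolation=cv2.INTER_AREA)
best=minimize(lambda v:np.abs(sil(np.array([v[0]/1e3,v[1]/1e3,v[2]]))-M).sum(),[C[0]*1e3,C[1]*1e3,-2],method="Nelder-Mead",options=dict(initial_simplex=[[C[0]*1e3+a,C[1]*1e3+b,-2+d] for a,b,d in((0,0,0),(4,0,0),(0,4,0),(0,0,5))]))
print("bar",best.x,best.fun,M.sum())
rows([((best.x[0]/1e3,best.x[1]/1e3,.2),90+best.x[2],5)])
E
```

```text
[[ 0.4293  0.0206  0.058 ]
 [ 0.4656  0.0178  0.058 ]
 [ 0.4612 -0.0584  0.058 ]
 [ 0.4247 -0.0559  0.058 ]] [0.0364463  0.07633481 0.03655497 0.07668618]
block [ 0.44517047 -0.01895881  0.058     ] yaw -3.372060930336687
[  53   29   27   71 1402] [379.68830243 187.60057061]
bar [445.10830263 -18.90827963  -2.3137318 ] 260.734375 1402
[[0.06,0.39,-0.02,-0.4,-0.03,0.02,85],[0.07,0.4,0,0,0,0.01,85],[0.06,0.39,0,0,0,0.02,85],[0.07,0.39,-0.01,0,0,0.01,85],[0.07,0.4,0,0,0,0.02,85]]
```

Call:
play_rows(deltas=[[0.06,0.39,0,-0.4,0,0.02,85],[0.07,0.4,0,0,0,0.02,85],[0.06,0.39,0,0,0,0.02,85],[0.07,0.39,0,0,0,0.02,85],[0.07,0.4,0,0,0,0.02,85],[0,0,0,0,0,0,85]])

```text
t: 10.85
tcp_pos: [0.4511, -0.0128, 0.1961]
eef_rot: [-0.002, 0.719, 0.695, 0.002]
force: [0.5, -0.2, 0.8]
finger_gap: 0.0851
```

```bash
python3 - <<'E'
from h import *
p,r,s=pose();print(s["t"],p,yawof(r),r.as_matrix()[:,2])
rows([((.4451,-.0189,.095),87,6),((.4451,-.0189,.074),87,3)])
E
```

```text
10.85 [ 0.45105696 -0.01284804  0.19610821] 88.11816354978629 [-2.22548807e-04  6.01336173e-03 -9.99981895e-01]
[[-0.03,-0.02,0.42,0,-0.06,0.03,85],[-0.02,-0.03,0.42,0,0,0.03,85],[-0.03,-0.02,0.42,0,0,0.03,85],[-0.03,-0.02,0.43,0,0,0.03,85],[-0.02,-0.03,0.42,0,0,0.04,85],[-0.03,-0.02,0.42,0,0,0.03,85],[0,0,0.17,0,0,0,85],[0,0,0.18,0,0,0,85],[0,0,0.17,0,0,0,85]]
```

Call:
play_rows(deltas=[[-0.03,-0.02,0.42,0,-0.06,0.03,85],[-0.02,-0.03,0.42,0,0,0.03,85],[-0.03,-0.02,0.42,0,0,0.03,85],[-0.03,-0.02,0.4,0,0,0.03,85],[-0.02,-0.03,0.4,0,0,0.03,85],[-0.03,-0.02,0.4,0,0,0.03,85],[0,0,0,0,0,0,85]])

```text
t: 11.43
tcp_pos: [0.4453, -0.0135, 0.0925]
eef_rot: [-0.002, 0.72, 0.694, -0.001]
force: [-0.1, 0.4, -0.6]
finger_gap: 0.085
```

```bash
python3 - <<'E'
from h import *
p,r,s=pose();print(s["t"],p,yawof(r),r.as_matrix()[:,2],s["force"])
rows([((.4451,-.0189,.074),87,4)])
E
```

```text
11.4333 [ 0.4452795  -0.01347184  0.09247025] 87.84097707864535 [-0.00317737  0.00123594 -0.99999419] [-0.12725417  0.38355259 -0.62539819]
[[-0.03,0,0.12,-0.03,-0.01,0.04,85],[-0.04,0,0.11,0,0,0.03,85],[-0.03,0,0.12,0,0,0.04,85],[-0.04,0,0.11,0,0,0.03,85]]
```

Call:
play_rows(deltas=[[-0.06,0,0.12,-0.02,0,0.06,85],[-0.06,0,0.12,0,0,0.05,85],[-0.05,0,0.12,0,0,0.05,85],[-0.04,0,0.12,0,0,0,85],[0,0,0,0,0,0,85]])

```text
t: 11.85
tcp_pos: [0.4458, -0.0216, 0.0734]
eef_rot: [-0.0, 0.725, 0.688, 0.001]
force: [0.2, -0.3, 0.0]
finger_gap: 0.0853
```

```bash
python3 - <<'E'
from h import *
p,r,s=pose();print(s["t"],p,yawof(r),r.as_matrix()[:,2],s["force"])
rows([((.4451,-.0189,.074),87,2)])
E
```

```text
11.85 [ 0.44575507 -0.02163459  0.07337503] 86.9872937745826 [ 7.16963216e-04  7.53291122e-04 -9.99999459e-01] [ 0.19412333 -0.33135456  0.01130886]
[[0.03,-0.01,-0.01,0.01,-0.01,0,85],[0.04,-0.01,-0.01,0,0,0,85]]
```

Call:
play_rows(deltas=[[0.05,-0.01,-0.02,0,0,0,85],[0.02,-0.01,0,0,0,0,85],[0,0,0,0,0,0,5],[0,0,0,0,0,0,5],[0,0,0,0,0,0,5],[0,0,0,0,0,0,5],[0,0,0,0,0,0,5],[0,0,0,0,0,0,5],[0,0,0,0,0,0,5],[0,0,0,0,0,0,5]], squeeze=70)

```text
t: 12.68
tcp_pos: [0.4467, -0.019, 0.0764]
eef_rot: [0.002, 0.725, 0.688, 0.001]
force: [-0.3, -0.2, -0.2]
finger_gap: 0.0119
```

```bash
python3 - <<'E'
from h import *
p,r,s=pose();print(s["t"],p,yawof(r),r.as_matrix()[:,2],s["force"],s["ft_torque"],s["finger_gap"])
E
```

```text
12.6833 [ 0.44667418 -0.01903244  0.07643458] 86.99039224899128 [ 4.19516423e-03 -3.46210437e-04 -9.99991140e-01] [-0.31738255 -0.17018235 -0.24046375] [0.02124692 0.01135823 0.01007307] 0.011901903884137241
```

Call:
play_rows(deltas=[[0,0,-0.2,0,0,0,5],[0,0,-0.3,0,0,0,5],[0,0,-0.4,0,0,0,5],[0,0,-0.5,0,0,0,5],[0,0,-0.5,0,0,0,5],[0,0,-0.5,0,0,0,5],[0,0,-0.5,0,0,0,5],[0,0,-0.5,0,0,0,5],[0,0,0,0,0,0,5]])

```text
t: 13.43
tcp_pos: [0.4432, -0.0181, 0.2187]
eef_rot: [-0.001, 0.725, 0.688, -0.0]
force: [1.1, -0.0, -0.3]
finger_gap: 0.0121
```

```bash
python3 - <<'E'
from h import *
p,r,s=pose();print(s["t"],p,yawof(r),r.as_matrix()[:,2],s["force"],s["ft_torque"],s["finger_gap"])
rows([((.42,.17,.22),112,9),(B(-25,0,220),136,10)],gap=5)
E
```

```text
13.4333 [ 0.44324256 -0.01811459  0.21874013] 86.9800903295344 [-0.00173399  0.00168209 -0.99999708] [ 1.12653124 -0.02852657 -0.29890677] [-0.00281247 -0.03109803  0.03087586] 0.012133731228993942
[[0.52,-0.09,0,-0.02,-0.02,-0.46,5],[0.52,-0.07,-0.01,0,0,-0.47,5],[0.53,-0.04,0,0,0,-0.46,5],[0.52,-0.02,0,0,0,-0.46,5],[0.53,0.01,-0.01,0,0,-0.47,5],[0.52,0.04,0,0,0.01,-0.46,5],[0.53,0.06,0,0,0,-0.46,5],[0.52,0.09,-0.01,0,0,-0.47,5],[0.51,0.11,0,0,0,-0.46,5],[0.4,0.34,0,0,0,-0.4,5]]
[[0.39,0.35,0,0,0,-0.4,5],[0.38,0.37,0,0,0,-0.4,5],[0.36,0.38,0,0,0,-0.4,5],[0.34,0.4,0,0,0,-0.4,5],[0.32,0.41,0,0,0,-0.4,5],[0.31,0.42,0,0,0,-0.4,5],[0.29,0.44,0,0,0,-0.4,5],[0.27,0.45,0,0,0,-0.4,5],[0.26,0.46,0,0,0,-0.4,5]]
```

Call:
play_rows(deltas=[[0.52,-0.09,0,-0.02,-0.02,-0.46,5],[0.52,-0.07,0,0,0,-0.47,5],[0.53,-0.04,0,0,0,-0.46,5],[0.52,-0.02,0,0,0,-0.46,5],[0.53,0.01,0,0,0,-0.47,5],[0.52,0.04,0,0,0,-0.46,5],[0.53,0.06,0,0,0,-0.46,5],[0.52,0.09,0,0,0,-0.47,5],[0.5,0.11,0,0,0,-0.46,5],[0.4,0.34,0,0,0,-0.4,5]])

```text
t: 14.27
tcp_pos: [0.4201, 0.1948, 0.2117]
eef_rot: [-0.002, 0.535, 0.845, -0.003]
force: [0.7, 0.3, -1.6]
finger_gap: 0.0126
```

Call:
play_rows(deltas=[[0.39,0.35,0,0,0,-0.4,5],[0.38,0.37,0,0,0,-0.4,5],[0.36,0.38,0,0,0,-0.4,5],[0.34,0.4,0,0,0,-0.4,5],[0.32,0.4,0,0,0,-0.4,5],[0.3,0.4,0,0,0,-0.4,5],[0.3,0.4,0,0,0,-0.4,5],[0.25,0.4,0,0,0,-0.4,5],[0.2,0.4,0,0,0,-0.4,5],[0,0,0,0,0,0,5]])

```text
t: 15.1
tcp_pos: [0.4641, 0.3796, 0.1965]
eef_rot: [-0.009, 0.356, 0.934, -0.008]
force: [-0.4, -0.2, -1.5]
finger_gap: 0.0124
```

```bash
python3 - <<'E'
from h import *
p,r,s=pose();d=p-mid;print(s["t"],p,d@U,d@V,yawof(r),r.as_matrix()[:,2],s["force"],s["ft_torque"],s["finger_gap"])
rows([(B(0,0,190),135.84,5)],gap=5)
E
```

```text
15.1 [0.4640604  0.37962199 0.19651886] -0.03202476419595317 0.020948771571918733 138.28771440948555 [-0.02269105 -0.00859825 -0.99970555] [-0.44033134 -0.23512047 -1.49477675] [ 0.06870097 -0.00305306 -0.01865708] 0.012358980781675383
[[-0.11,0.16,0.03,-0.21,-0.11,0.08,5],[-0.11,0.15,0.03,0,0,0.08,5],[-0.11,0.16,0.03,0,0,0.09,5],[-0.11,0.16,0.04,0,0,0.08,5],[-0.1,0.16,0.03,0,0,0.08,5]]
```

Call:
play_rows(deltas=[[-0.11,0.16,0.03,-0.21,-0.11,0.08,5],[-0.11,0.15,0,0,0,0.08,5],[-0.11,0.16,0,0,0,0.09,5],[-0.11,0.16,0,0,0,0.08,5],[-0.1,0.16,0,0,0,0.08,5],[0,0,0,0,0,0,5],[0,0,0,0,0,0,5]])

```text
t: 15.68
tcp_pos: [0.5023, 0.3863, 0.1898]
eef_rot: [-0.003, 0.379, 0.926, -0.004]
force: [-0.0, 0.0, -0.5]
finger_gap: 0.0123
```

```bash
python3 - <<'E'
from h import *
p,r,s=pose();d=p-mid;print(s["t"],p,d@U,d@V,yawof(r),r.as_matrix()[:,2],s["force"],s["ft_torque"],s["finger_gap"])
rows([(B(0,0,165),135.84,4)],gap=5)
f=grab("wrist");np.save("w7.npy",f,allow_pickle=True)
for q in((0,20,75),(0,-20,75),(0,20,120),(0,-20,120)):print(np.round(proj(f,B(*q)),1))
cv2.imwrite("pics/w7c.png",cv2.resize(f["img"][120:280,190:390],None,fx=4,fy=3.7,interpolation=cv2.INTER_CUBIC))
E
```

```text
15.6833 [0.50228102 0.38631583 0.18980145] -0.000594334480722572 -0.0018053788067747063 135.49932857132106 [-0.00754331 -0.00499401 -0.99995908] [-0.02118219  0.0277954  -0.53098151] [-0.02812877  0.05122979 -0.03183184] 0.012298514597528612
[[0.01,0.01,0.15,-0.08,-0.02,-0.01,5],[0.01,0,0.16,0,0,-0.02,5],[0.01,0,0.15,0,0,-0.01,5],[0.02,0.01,0.16,0,0,-0.02,5]]
[279.8 182.1]
[279.9 231.2]
[279.8 196.6]
[279.9 254.6]
```

View pics/w7c.png

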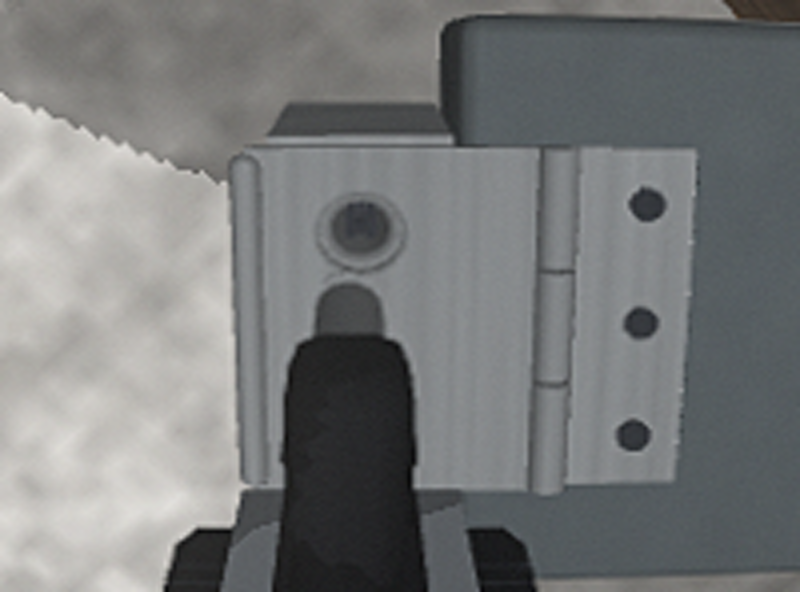

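The view shows the +y leg just off its hole and the tip about 1 mm off in x, which the slight tool tilt explains. Leaf hole at px (280,183) matches the prediction. I'll straighten and lower.

Call:
play_rows(deltas=[[0.03,0.01,0.13,-0.08,-0.02,-0.03,5],[0.02,0.01,0.13,0,0,-0.02,5],[0.02,0,0.13,0,0,-0.02,5],[0.01,0,0.13,0,0,0,5],[0,0,0,0,0,0,5],[0,0,0,0,0,0,5]])

```text
t: 16.23
tcp_pos: [0.499, 0.389, 0.1665]
eef_rot: [-0.0, 0.375, 0.927, -0.0]
force: [1.0, -0.2, -1.2]
finger_gap: 0.0119
```

```bash
cat > st.py <<'E'
from h import *
p,r,s=pose();d=p-mid;m=r.as_matrix();print(s["t"],"box xyz mm",np.round([d@U*1e3,d@V*1e3,p[2]*1e3],2),"tip z",round(p[2]*1e3-70.4,1),"yaw",yawof(r).round(2),m[:2,2].round(4),"F",s["force"].round(2),"T",s["ft_torque"].round(3),s["finger_gap"].round(4))
E
python3 st.py; python3 -c "
from h import *
rows([(B(0,0,150),135.84,2)],gap=5)"
```

```text
[[-0.03,0.01,0.21,-0.01,0,0.01,5],[-0.03,0.01,0.2,0,0,0.02,5]]Traceback (most recent call last):
  File "st.py", line 2, in <module>
    p,r,s=pose();d=p-mid;m=r.as_matrix();print(s["t"],"box xyz mm",np.round([d@U*1e3,d@V*1e3,p[2]*1e3],2),"tip z",round(p[2]*1e3-70.4,1),"yaw",yawof(r).round(2),m[:2,2].round(4),"F",s["force"].round(2),"T",s["ft_torque"].round(3),s["finger_gap"].round(4))
                                                                                                                                                                                                                                      ^^^^^^^^^^^^^^^^^^^^^
AttributeError: 'float' object has no attribute 'round'
```

Call:
play_rows(deltas=[[-0.04,0.02,0.1,0,0,0.02,5],[-0.01,0.01,0.1,0,0,0,5],[0,0,0,0,0,0,5],[0,0,0,0,0,0,5]])

```text
t: 16.57
tcp_pos: [0.5014, 0.3885, 0.1576]
eef_rot: [-0.0, 0.376, 0.927, -0.0]
force: [0.3, -0.5, -0.1]
finger_gap: 0.0121
```

```bash
sed -i 's/s\["finger_gap"\].round(4)/round(s["finger_gap"],4)/' st.py; python3 st.py; python3 -c "
from h import *
f=grab('wrist');cv2.imwrite('pics/w8c.png',cv2.resize(f['img'][130:290,190:390],None,fx=4,fy=3.7,interpolation=cv2.INTER_CUBIC))
rows([(B(0,0,150),135.84,1)],gap=5)
for q in((0,20,75),(0,20,70)):print(np.round(proj(f,B(*q)),1))"
```

```text
16.5667 box xyz mm [  0.34   0.38 157.6 ] tip z 87.2 yaw 135.88 [-0.0007 -0.0006] F [ 0.32 -0.54 -0.1 ] T [-0.014 -0.023 -0.011] 0.0121
[[-0.01,-0.01,0.19,-0.01,0,0.01,5]]
[277.6 194.8]
[277.6 193. ]
```

View pics/w8c.png

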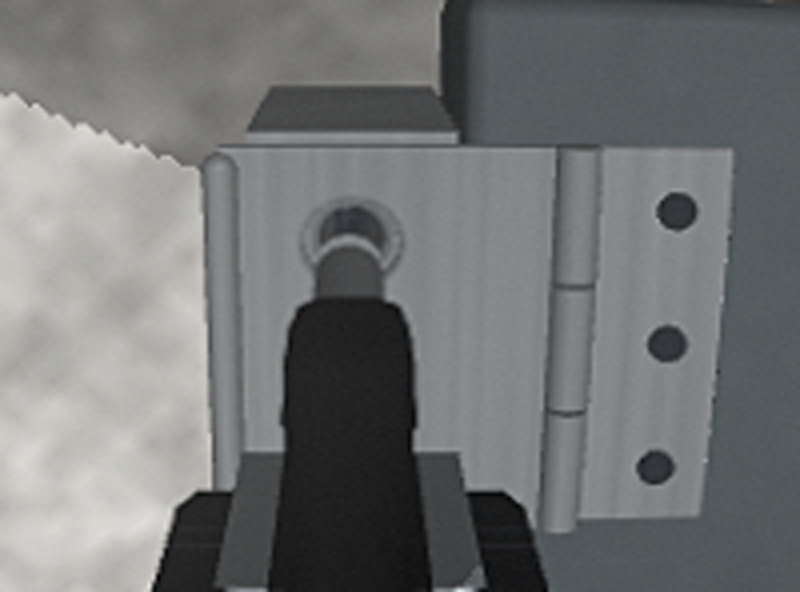

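Call:
play_rows(deltas=[[-0.01,-0.01,0.1,0,0,0,5],[0,0,0.1,0,0,0,5],[0,0,0.1,0,0,0,5],[0,0,0.1,0,0,0,5],[0,0,0,0,0,0,5]])

```text
t: 17.03
tcp_pos: [0.5017, 0.3879, 0.1405]
eef_rot: [0.0, 0.376, 0.927, -0.0]
force: [-0.7, 0.2, -2.1]
finger_gap: 0.0124
```

```bash
python3 st.py
```

```text
17.0333 box xyz mm [ 1.4000e-01 -2.5000e-01  1.4045e+02] tip z 70.1 yaw 135.87 [ 0.0002 -0.0002] F [-0.7   0.16 -2.1 ] T [0.009 0.036 0.01 ] 0.0124
```

Call:
play_rows(deltas=[[0,0,0.08,0,0,0,5],[0,0,0.08,0,0,0,5],[0,0,0,0,0,0,5]])

```text
t: 17.28
tcp_pos: [0.5017, 0.3879, 0.1331]
eef_rot: [0.0, 0.376, 0.927, -0.0]
force: [0.5, -1.0, -1.7]
finger_gap: 0.0123
```

```bash
python3 st.py
```

```text
17.2833 box xyz mm [ 1.1000e-01 -3.1000e-01  1.3309e+02] tip z 62.7 yaw 135.87 [ 0.0002 -0.0004] F [ 0.45 -0.99 -1.75] T [-0.051 -0.059  0.048] 0.0123
```

Call:
play_rows(deltas=[[0,0,0.05,0,0,0,5],[0,0,0.05,0,0,0,5],[0,0,0.05,0,0,0,5]])

```text
t: 17.53
tcp_pos: [0.5023, 0.3882, 0.1279]
eef_rot: [0.001, 0.376, 0.927, 0.0]
force: [-0.7, -0.3, 0.5]
finger_gap: 0.0122
```

Call:
play_rows(deltas=[[0,0,0.05,0,0,0,5],[0,0,0.05,0,0,0,5],[0,0,0.05,0,0,0,5]])

```text
t: 17.78
tcp_pos: [0.5028, 0.3884, 0.123]
eef_rot: [0.001, 0.376, 0.927, 0.001]
force: [-1.4, -0.8, 3.0]
finger_gap: 0.0129
```

```bash
python3 st.py
```

```text
17.7833 box xyz mm [  1.29  -0.7  122.99] tip z 52.6 yaw 135.88 [0.0029 0.0008] F [-1.44 -0.78  3.04] T [-0.3    0.296  0.02 ] 0.0129
```

Call:
play_rows(deltas=[[0.01,-0.03,0.05,-0.02,0,0,5],[0,-0.01,0.05,0,0,0,5]])

```text
t: 17.95
tcp_pos: [0.5023, 0.388, 0.1196]
eef_rot: [0.003, 0.376, 0.927, 0.003]
force: [-1.0, -0.3, 2.8]
finger_gap: 0.0124
```

```bash
python3 st.py
```

```text
17.95 box xyz mm [  0.63  -0.67 119.55] tip z 49.2 yaw 135.87 [0.007  0.0038] F [-1.04 -0.28  2.83] T [-0.062  0.203  0.039] 0.0124
```

Call:
play_rows(deltas=[[0,-0.01,0.05,0.07,0,0,5],[0,0,0.05,0,0,0,5]])

```text
t: 18.12
tcp_pos: [0.5025, 0.3882, 0.116]
eef_rot: [0.002, 0.376, 0.927, 0.0]
force: [-0.9, -0.0, 3.0]
finger_gap: 0.0119
```

Call:
play_rows(deltas=[[0,0,0.05,0,0,0,5],[0,0,0.05,0,0,0,5]])

```text
t: 18.28
tcp_pos: [0.5032, 0.3883, 0.1131]
eef_rot: [0.002, 0.376, 0.927, 0.001]
force: [-4.6, -2.8, 12.8]
finger_gap: 0.0122
```

```bash
python3 st.py
```

```text
18.2833 box xyz mm [  1.47  -1.14 113.14] tip z 42.7 yaw 135.88 [ 0.0045 -0.0006] F [-4.65 -2.77 12.77] T [-0.476  0.751 -0.045] 0.0122
```

Call:
play_rows(deltas=[[0.02,-0.02,0.04,0.03,0,0,5]])

```text
t: 18.37
tcp_pos: [0.503, 0.3884, 0.1127]
eef_rot: [0.002, 0.376, 0.927, -0.0]
force: [-0.9, -1.2, 9.2]
finger_gap: 0.0121
```

```bash
python3 st.py
```

```text
18.3667 box xyz mm [  1.38  -0.84 112.71] tip z 42.3 yaw 135.88 [ 0.0042 -0.0025] F [-0.89 -1.24  9.18] T [-0.264  0.092 -0.062] 0.0121
```

Call:
play_rows(deltas=[[0.01,-0.02,0.05,0.02,0,0,5]])

```text
t: 18.45
tcp_pos: [0.5031, 0.3884, 0.1124]
eef_rot: [0.003, 0.376, 0.927, -0.001]
force: [-1.8, -2.1, 12.5]
finger_gap: 0.0119
```

Call:
play_rows(deltas=[[0.01,-0.01,0.05,0,0,0,5]])

```text
t: 18.53
tcp_pos: [0.5031, 0.3885, 0.1122]
eef_rot: [0.003, 0.376, 0.927, -0.0]
force: [-3.5, -2.4, 13.3]
finger_gap: 0.0124
```

```bash
python3 st.py
```

```text
18.5333 box xyz mm [  1.57  -0.9  112.23] tip z 41.8 yaw 135.87 [ 0.0059 -0.0034] F [-3.5  -2.42 13.27] T [-0.631  0.86  -0.09 ] 0.0124
```

Call:
play_rows(deltas=[[0.01,-0.02,0.06,0.03,0,0,5]])

```text
t: 18.62
tcp_pos: [0.5031, 0.3885, 0.1119]
eef_rot: [0.004, 0.376, 0.927, -0.001]
force: [-2.2, -2.0, 13.3]
finger_gap: 0.0125
```

```bash
python3 st.py
```

```text
18.6167 box xyz mm [  1.56  -0.9  111.92] tip z 41.5 yaw 135.87 [ 0.0056 -0.0051] F [-2.22 -1.98 13.34] T [-0.316  0.57  -0.08 ] 0.0125
```

Call:
play_rows(deltas=[[0.01,-0.03,0.075,0.03,0,0,5]])

```text
t: 18.7
tcp_pos: [0.5031, 0.3885, 0.1113]
eef_rot: [0.004, 0.376, 0.927, -0.002]
force: [-1.9, -1.2, 13.0]
finger_gap: 0.0124
```

```bash
python3 st.py
```

```text
18.7 box xyz mm [  1.52  -0.9  111.26] tip z 40.9 yaw 135.86 [ 0.0059 -0.0061] F [-1.85 -1.2  13.04] T [-0.103  0.512 -0.066] 0.0124
```

Call:
play_rows(deltas=[[0.01,-0.02,0.075,0,0.06,0,5]])

```text
t: 18.78
tcp_pos: [0.5031, 0.3885, 0.1106]
eef_rot: [0.002, 0.376, 0.927, -0.0]
force: [-2.8, -4.2, 12.7]
finger_gap: 0.0123
```

```bash
python3 st.py
```

```text
18.7833 box xyz mm [  1.57  -0.91 110.6 ] tip z 40.2 yaw 135.88 [ 0.0035 -0.0016] F [-2.82 -4.22 12.74] T [-0.827  0.688 -0.04 ] 0.0123
```

Call:
play_rows(deltas=[[0.0,-0.01,0.075,0,0.02,0,5],[0.0,-0.01,0.075,0,0,0,5]])

```text
t: 18.95
tcp_pos: [0.5032, 0.388, 0.1066]
eef_rot: [0.001, 0.376, 0.927, 0.001]
force: [-0.5, -0.5, 9.2]
finger_gap: 0.0124
```

```bash
python3 st.py
```

```text
18.95 box xyz mm [  1.28  -1.32 106.62] tip z 36.2 yaw 135.87 [0.0031 0.0003] F [-0.49 -0.45  9.2 ] T [ 0.046  0.182 -0.059] 0.0124
```

Call:
play_rows(deltas=[[0,-0.01,0.04,0,0,0,5]])

```text
t: 19.03
tcp_pos: [0.5033, 0.388, 0.1063]
eef_rot: [0.002, 0.376, 0.927, 0.001]
force: [-3.5, -1.5, 14.2]
finger_gap: 0.012
```

```bash
python3 st.py
```

```text
19.0333 box xyz mm [  1.38  -1.37 106.31] tip z 35.9 yaw 135.87 [0.0038 0.001 ] F [-3.53 -1.53 14.25] T [-0.296  0.832 -0.095] 0.012
```

Call:
play_rows(deltas=[[0,-0.01,0.05,0.02,0,0,5]])

```text
t: 19.12
tcp_pos: [0.5034, 0.3881, 0.1062]
eef_rot: [0.001, 0.376, 0.927, 0.001]
force: [-4.9, -1.8, 16.0]
finger_gap: 0.0121
```

```bash
python3 st.py
```

```text
19.1167 box xyz mm [  1.51  -1.39 106.23] tip z 35.8 yaw 135.86 [0.0031 0.    ] F [-4.88 -1.82 16.  ] T [-0.495  1.043 -0.104] 0.0121
```

Call:
play_rows(deltas=[[0,0,-0.05,0,0,0,5],[0,0,-0.04,0,0,0,5],[0,0,-0.04,0,0,0,5]])

```text
t: 19.37
tcp_pos: [0.5028, 0.3879, 0.1092]
eef_rot: [0.001, 0.376, 0.927, 0.0]
force: [4.3, 2.4, -9.8]
finger_gap: 0.0123
```

```bash
python3 st.py
```

```text
19.3667 box xyz mm [  0.87  -1.06 109.2 ] tip z 38.8 yaw 135.86 [ 0.0018 -0.0004] F [ 4.33  2.39 -9.84] T [ 0.515 -0.946  0.018] 0.0123
```

The 3 mm pull-up met 10 N of resistance, so it is latched. I'll relax and release.

Call:
play_rows(deltas=[[0,0,0.03,0,0,0,5],[0,0,0,0,0,0,50],[0,0,0,0,0,0,50],[0,0,0,0,0,0,50],[0,0,0,0,0,0,50],[0,0,0,0,0,0,50]])

```text
t: 19.87
tcp_pos: [0.5018, 0.3872, 0.1065]
eef_rot: [-0.0, 0.376, 0.927, -0.001]
force: [-0.0, 0.4, -0.1]
finger_gap: 0.0501
```

Call:
play_rows(deltas=[[0,0,-0.3,0,0,0,50],[0,0,-0.6,0,0,0,50],[0,0,-0.8,0,0,0,50],[0,-0.2,-0.8,0,0,0,50],[0,-0.4,-0.6,0,0,0,50],[0,-0.4,-0.2,0,0,0,50],[0,-0.4,0,0,0,0,50],[0,0,0,0,0,0,50]])

```text
t: 20.53
tcp_pos: [0.4616, 0.3461, 0.2511]
eef_rot: [0.001, 0.375, 0.927, -0.001]
force: [-0.3, -0.6, 0.7]
finger_gap: 0.0499
```

```bash
python3 st.py; python3 -c "
from h import *
f=grab('wrist');im=f['img']
P=lambda *q:np.round(proj(f,B(*q)),1)
x,y=map(int,P(0,0,100));print(x,y,[P(0,k,zz) for k in(29,-29) for zz in(98,108)])
w=cv2.resize(im[max(0,y-90):y+90,max(0,x-90):x+90],(540,540),interpolation=cv2.INTER_CUBIC)
g=grab('side')['img'][270:360,110:220];g=cv2.resize(g,(250,205),interpolation=cv2.INTER_CUBIC)
o=np.zeros((540,800,3),np.uint8);o[:,:540]=w;o[:205,545:795]=g;cv2.imwrite('pics/end.png',o);print(max(0,x-90),max(0,y-90))"
```

```text
20.5333 box xyz mm [-57.8   -0.63 251.09] tip z 180.7 yaw 135.91 [ 0.0005 -0.002 ] F [-0.3  -0.57  0.69] T [ 0.018  0.003 -0.018] 0.0499
342 196 [array([343.2, 164.6]), array([345.5, 166.4]), array([339.8, 226.4]), array([341.8, 230.1])]
252 106
```

View pics/end.png

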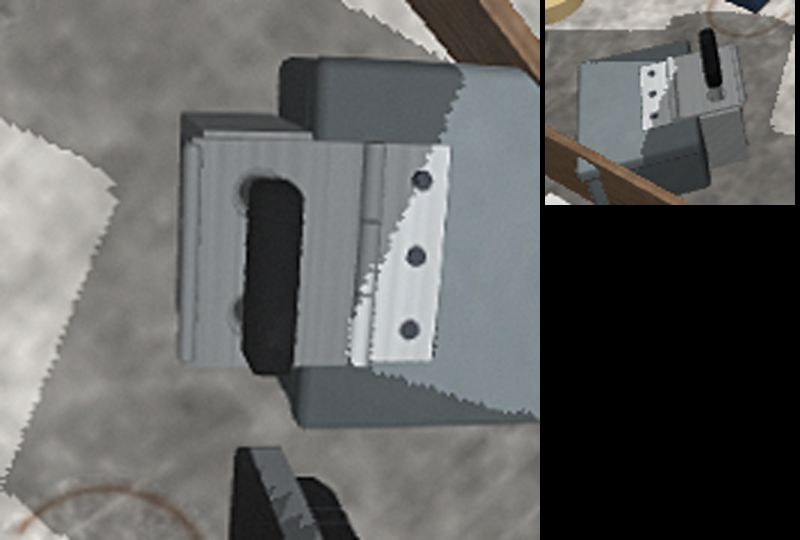

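The shackle sits upright and low in the lock. Its bar ends at px (344,166) and (342,230) match the predicted top at about z = 0.108, not lifted, and the leaf is flat. I'll hand in.

```bash
python3 -c "
from cell import ctrl
print(ctrl.finish_job(), ctrl.read_state()['t'])"
```

```text
the job is handed in; nothing more can be done
the job is handed in; nothing more can be done
```

The takings box is locked, and I handed the job in at about 21 s on the robot's clock. I folded the hasp leaf flat first. Then I took the shackle from its block, lowered both legs through the leaf into the lock, and pushed until it hit the firm stop.

**Last checks:**
- **Push:** The force was about 13 N at the peak, then dropped. It rose to 16 N at the stop, where I stopped pushing.
- **Latch:** Before letting go I pulled up gently. It held with about 10 N at 3 mm.
- **Position after release:** The wrist picture shows the shackle upright. The bar ends are within about 2 px of where they should be for a tip depth of about 34 mm, so it has not lifted. The leaf is flat.

**Disagreements and gaps:**
- The peak was slightly above the stated 9 to 12 N, probably because the legs rubbed against the sides of the holes. The tool sat about 1.5 mm off my measured hole centre while pushing.
- The networks' lock point was 40 to 50 mm off the real holes, so I measured the holes from the pictures myself.
- I took no final picture of the pen, tape or jars. The arm passed well above them and I saw no sign of contact.

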